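Lay the last cheese brick and hold the ripeness gauge on its mark

TASK

Lay the last cheese brick, the one with the round disc pressed into its top, flat in the empty corner of the pinwheel layer on the board (lengthways along the board's long side, in the place that makes the pattern even, with a finger's width of air to its neighbours) and let go of it. Then draw the ripeness gauge out of its wooden stand and hold it upright with its foot on the middle of that disc, pressing lightly so that the sprung plunger is about half-way in and never at its stop. Finish while holding it there; leave the three laid bricks and everything else where they stand.

Things in the scene. Friction and masses are not known exactly. Their poses are not given: they have to be found in the camera images.
- gap (a point): Middle of the empty corner of the layer, on the top face of the dark wooden board (353 x 223 x 16 mm, fixed on the counter). The middle of the last brick's underside belongs here. z up; y along the board's long side (the brick's length goes along y, either way round). Board's middle: +51.5 mm in x, +43 mm in y from here. About 28 mm of air lies between the four brick places.
- last_brick_center (a point): Centre of the last cheese brick, half-way up. White-moulded, 73 x 55 x 32 mm, 0.15 kg, slightly uneven sides, the only one with a disc in its top; at the start flat on the counter beside the board, on the side where the stand is not. x along its 73 mm length, y across its 55 mm width, z up; grasp it across the 55 mm.
- mark_spot (a point): Middle of the top face of the tan casein disc, 26 mm across, in the middle of the last brick's top; it stands 2.5 mm proud, 34.5 mm above the brick's underside, rigid. Axes as the brick's.
- gauge_grip (a point): Centre of the ripeness gauge's handle, half-way up. Loose upright tool, 0.155 kg: black square handle 26 x 26 mm (x, y square to its faces), 70 mm high with a 30 mm square rim 6 mm high at its foot; below it a round steel sleeve 22 mm across, 35 mm long, and a thin plunger whose foot is 95 mm below this point. Hangs by the rim on the stand, 35 mm below this point; draw straight up 70 mm to clear.
- gauge_tip (a point): Middle of the flat underside of the plunger's foot, 11 mm across, on the gauge's axis, 60 mm below the underside of the handle when the plunger is out; z up along the gauge.
- plunger (a joint): How far the gauge's sprung plunger is pushed in, m: 0 out, 0.016 at its stop. Spring of 300 N/m without preload (2.4 N at half-way, 0.008).
- stand: Wooden block 84 x 84 x 65 mm, fixed to the counter, with an upright through hole 25 mm across in its middle in which the gauge hangs. Origin at the middle of its underside.
- brick_a_center (a point): Centre, half-way up (16 mm above its underside), of one of the three loose bricks already laid on the board, 73 x 55 x 32 mm; its length runs across the board's long side. To be left alone. Its axes are not those of its sides.
- brick_b_center (a point): Centre, half-way up (16 mm above its underside), of one of the three loose bricks already laid on the board, 73 x 55 x 32 mm; its length runs along the board's long side. To be left alone. Its axes are not those of its sides.
- brick_c_center (a point): Centre, half-way up (16 mm above its underside), of one of the three loose bricks already laid on the board, 73 x 55 x 32 mm; its length runs across the board's long side. To be left alone. Its axes are not those of its sides.
- small_drum_l: Bystander to be left alone: small cheese drum, 69 mm across, 46 mm high, behind the work on the left. Origin at the middle of its underside.
- small_drum_r: Bystander to be left alone: small cheese drum, 69 mm across, 46 mm high, behind the work on the right. Origin at the middle of its underside.
- disc_cheese: Bystander to be left alone: flat round cheese, 105 mm across, 32 mm high, at the far right. Origin at the middle of its underside.
- ticket: Bystander to be left alone: price card about 95 mm high in a slotted foot, left, behind. Origin at the middle of its underside.
- pick_cup: Bystander to be left alone: stoneware cup of wooden picks, 67 mm across, 106 mm high with the picks, left, behind. Origin at the middle of its underside.
Not all that is in view belongs to the job. Leave any blue look-alike of the part that bears last_brick_center alone.

How it is judged (in metres and radians):
On the way, in this order (a step that is already met when the one before it is completed fails the run):
1. the last brick lies in the empty corner, let go (horizontal distance between last_brick_center and gap below 0.012 m and angle between the x axis of mark_spot and the y axis of gap, either way round below 0.17 rad and z of last_brick_center in the frame of gap below 0.022 m and angle between mark_spot's own z axis and vertical below 0.1 rad and contact force between the fingers and last_brick below 0.05 N), for 0.2 s.
2. the gauge is drawn out of its stand (height (world z) of gauge_grip above 0.13 m), for 0.2 s.
At the end, for the whole second after the job is handed in: Last brick flat on the board within 12 mm of the empty corner's middle and 10 degrees of its direction; gauge held by the fingers, upright within 7 degrees, foot within 8 mm of the disc's middle, plunger pushed in 4 to 12 mm by the disc (1 to 4 N); each laid brick within 12 mm of its start (horizontal distance between last_brick_center and gap below 0.012 m and angle between the x axis of mark_spot and the y axis of gap, either way round below 0.17 rad and z of last_brick_center in the frame of gap below 0.022 m and angle between mark_spot's own z axis and vertical below 0.1 rad and horizontal distance between gauge_tip and mark_spot below 0.008 m and angle between gauge_grip's own z axis and vertical below 0.12 rad and value of joint plunger between 0.004 and 0.012 m and contact force between plunger and mark between 0.6 and 6 N and contact force between the fingers and gauge above 1 N and distance of each of brick_a_center, brick_b_center, brick_c_center from where it was at the start of the episode below 0.012 m); the arm keeps its last pose, push and grip.
It fails at once if the plunger is driven to its stop (value of joint plunger above 0.0152 m).
It fails at once if a laid brick is shoved (distance of any of brick_a_center, brick_b_center, brick_c_center from where it was at the start of the episode above 0.02 m).
It fails at once if a bystander is shoved (distance of any of small_drum_l, small_drum_r, disc_cheese, ticket, pick_cup from where it was at the start of the episode above 0.02 m or angle between any of small_drum_l, small_drum_r, disc_cheese, ticket, pick_cup's own z axis and vertical above 0.5 rad).
It also fails if it takes over 51 s, if anything falls off the work surface, if the arm or the gripper's body presses on something with over 40 N, if the wrist force passes 120 N, or if a joint passes its speed limit or range.

ROBOT

A 6-joint arm with a two-finger parallel gripper is mounted at the origin on a cart in front of the work surface, level with it; the furniture and walls round the work are solid. World frame = base frame: x ahead of the robot, y to its left, z up, the work surface at z = 0. Lengths are in mm, angles in rad, forces in N, time in s.
With the tool pointing down it reaches from about 275 to 875 mm from the base axis. Payload 12.5 kg.
Tool frame: the origin (TCP) lies at the very end of the fingers, on their centre line; the grasp point (between the pads) lies 19 mm behind it (r.grasp_offset is the distance from the TCP to the grasp point, in mm); z points along the fingers, y is the line along which they close (so a half turn about z gives the same grasp; the last joint's range is limited). The gripper opens to 85 mm and grips with 20 to 120 N. Pads are 22 mm wide; open, the fingers measure 114 mm over their backs; the gripper's body (76 mm by 85 mm) begins 54 mm behind the grasp point. The pads swing forward as they close: fully open they stand 13 mm farther back than shut.
Start: joints at [-1.342, 0.351, 1.652, -0, 1.139, -0.085], TCP at [169.791, -523.121, 202.59] pointing down, gripper open.
Joint ranges: [-2.75, 2.75], [-0.79, 2.1], [0.01, 2.65], [-1.57, 4.71], [0.07, 3.14], [-2.87, 2.87]. Speed limits (rad/s): [2.22, 2.22, 2.79, 3.14, 3.14, 3.14].

INTERFACE

Orientations are given as a unit quaternion [x, y, z, w].
In Python, from plant import r, viewer, order gives the robot as it stands.
- The arm moves only by the tool arm_command, never from a script. Its argument "deltas" is text: rows parted by semicolons, each of 7 numbers parted by spaces: the shift along the tool's x, y, z in mm, then the turn, a rotation vector about the tool's x, y, z in rad, then the closure in counts, from 0 (fully open) to 255 (shut). A call has 1 to 20 rows; each row is the pose to reach, as a shift and turn from the pose commanded when the call began, along the tool's axes at that moment; what a row does not reach only later rows make up. A row lasts 1/8 s, in which the tool goes at most 62.5 mm and 10.7 degrees, less where a joint would pass 70% of its speed; a pose out of reach is approached as far as the arm can. A call with a gripper value outside its range is refused whole. The fingers move at their own pace and stop on an object; "newtons" is the grip in N (left out, the last holds). Time passes only in rows, so rows that repeat a pose let the fingers close. It gives the time, the measured TCP pose, the force, the opening and the grip force at its end, in the units of the state.
- r.read_state(): the state, without advancing time (a new reading comes with each control period).
- viewer.get_image(name): name is "scene" or "top" or "wrist"; returns a dict with "pixels" (400x640x3 uint8, red, green, blue), "mtx" (3x3 intrinsics, pixels), "k1" (the pictures are not rectified: a ray, as slopes to the right and down, at radius r is drawn at 1 + k1 r^2 times it, then the intrinsics apply), "R" (3x3) and "t" (3): a world point X has camera coordinates R X + t; the wrist camera has in their place "mount" (4x4, takes a point from camera to tool coordinates, whose origin is the TCP and whose axes are the flange's). Camera axes: x right, y down, z forward; pixel columns grow to the right and rows downward; lengths in mm; the calibration is good to about 2 mm. A picture is of the moment at which its call begins: read the wrist's pose just before it. There is no depth.
- order.hand_in(): hands the job in; it is judged then, once.
The state is a dict: "time_s": time; "joint_positions": joint angles; "dq": joint speeds; "joint_efforts": joint torques, N m; "tcp_pos": TCP position; "orientation": TCP orientation; "wrist_force": force on the tool from outside, world axes, zero at the start; "ft_torque": the same for the moment, N m; "grip_width": finger opening in mm; "finger_force": force on a finger pad.
Only numpy, scipy, OpenCV 4.12 (cv2) and the standard library are available. Lean on these libraries where they do the work, as an engineer would, in place of code of your own. Each camera call takes 0.05 s, during which the arm holds its last target. There are 200 camera calls.

## Working session

There is one attempt and no reset: what is moved stays moved. The work goes in short steps, Python scripts to look and compute and a tool call to move; the robot and the scene stay as the last step left them, time stands still between calls to the robot, and variables do not carry over. Pictures are saved under pics/ and viewed, at most 10 in all, crops included, and the job is handed in when it is done.

Besides the shell and the picture viewer there is one more tool, called after "Call:" by a JSON object that holds its "name" and its "arguments", one argument or row to a line. arm_command: Moves the arm, as the interface text tells. Its arguments: {"type":"object","properties":{"deltas":{"type":"string"},"newtons":{"type":"number"}},"required":["deltas"]}

```bash
mkdir -p pics
cat > h.py <<'E'
import numpy as np, cv2, json
from plant import r, viewer, order
from scipy.spatial.transform import Rotation as Ro
def grab(n,f):
    s=r.read_state(); d=viewer.get_image(n)
    if n=='wrist':
        M=np.array(d['mount']); T=np.eye(4); T[:3,:3]=Ro.from_quat(s['orientation']).as_matrix(); T[:3,3]=s['tcp_pos']
        W=np.linalg.inv(T@M); d['R']=W[:3,:3]; d['t']=W[:3,3]
    np.savez(f'pics/{f}.npz',**{k:np.array(v) for k,v in d.items()})
    cv2.imwrite(f'pics/{f}.png',d['pixels'][:,:,::-1]); return d
def load(f): return dict(np.load(f'pics/{f}.npz'))
def ray(d,uv):
    K=np.array(d['mtx']); k=float(d['k1'])
    p=cv2.undistortPoints(np.array([[uv]],float),K,np.array([k,0,0,0,0.]))[0,0]
    R=np.array(d['R']); t=np.array(d['t'])
    return -R.T@t, R.T@np.array([p[0],p[1],1])
def onz(d,uv,z):
    c,v=ray(d,uv); return c+v*(z-c[2])/v[2]
def proj(d,X):
    p=cv2.projectPoints(np.array(X,float).reshape(-1,1,3),cv2.Rodrigues(np.array(d['R']))[0],np.array(d['t'],float),np.array(d['mtx'],float),np.array([float(d['k1']),0,0,0,0.]))[0]
    return p[:,0]
def crop(f,x0,y0,x1,y1,s,o):
    im=cv2.imread(f'pics/{f}.png')[y0:y1,x0:x1]; cv2.imwrite(f'pics/{o}.png',cv2.resize(im,None,fx=s,fy=s,interpolation=cv2.INTER_CUBIC))
E
python3 - <<'E'
from h import *
a=grab('scene','s0');b=grab('top','t0')
print(r.read_state()); print(b['R'],b['t'],b['mtx'],b['k1'])
E
```

```text
{'time_s': 0.1, 'joint_positions': array([-1.34156627e+00,  3.51193169e-01,  1.65235475e+00, -1.05488680e-05,
        1.13911545e+00, -8.45907090e-02]), 'dq': array([-8.86065272e-05, -9.11213783e-04, -2.14460677e-03,  1.09200058e-03,
        9.94297918e-04,  7.90966510e-04]), 'joint_efforts': array([ 7.09105734e-04, -5.06833756e+01, -2.91876590e+01, -5.37474057e-05,
        2.70021177e-03, -1.15129990e-05]), 'tcp_pos': array([ 169.73331539, -522.80658431,  202.10838576]), 'orientation': array([ 9.87714316e-01,  1.56269456e-01, -4.34601665e-05, -5.33614141e-04]), 'wrist_force': array([ 0.67702991,  0.24597291, -1.12386573]), 'ft_torque': array([-0.0091099 ,  0.00543873,  0.03029213]), 'finger_force': 0.0, 'grip_width': 85.28112078438417}
[[-0.01472294 -0.99987769 -0.00527618]
 [-0.98866679  0.01534591 -0.14934015]
 [ 0.14940285  0.00301766 -0.98877181]] [ -36.1011004   574.14251132 1642.1957294 ] [[512.55634591   0.         319.26112919]
 [  0.         512.55634591 205.43512262]
 [  0.           0.           1.        ]] -0.12248677781297604
```

View pics/t0.png

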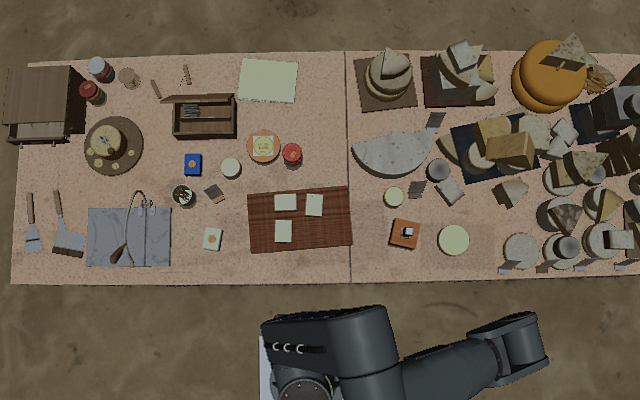

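View pics/s0.png

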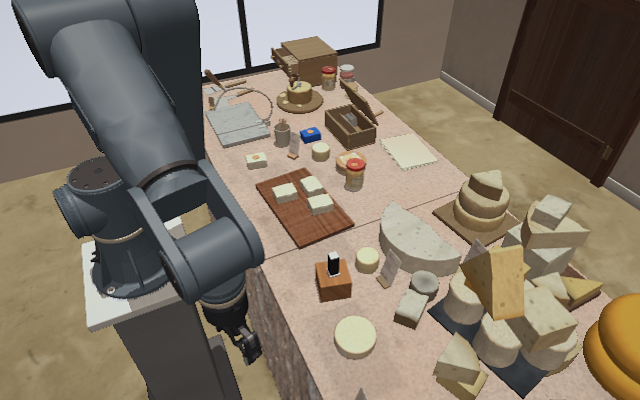

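In the top picture the last brick with a disc is at about (212,239). It could be confused with the blue look-alike at (193,165), the laid bricks at (285,202), (314,205) and (283,231), and the small drums at (230,168) and (393,197). I choose (212,239). The empty corner is near (314,232), and the stand with the gauge is at (404,234).

Run:
```python
from h import *
crop('t0',195,180,425,262,3.4,'c1')
d=load('t0')
for n,p,z in [('brick',(212,239),32),('gap',(314,232),16),('A',(285,202),48),('B',(314,205),48),('C',(283,231),48),('stand',(404,234),65)]: print(n,onz(d,p,z).round())
for n,p in zip('bl br tl tr'.split(),[(251,252),(352,246),(248,194),(349,187)]): print(n,onz(d,p,16).round())
```

```text
brick [469. 311.  32.]
gap [489. -26.  16.]
A [586.  68.  48.]
B [574. -28.  48.]
C [490.  75.  48.]
stand [ 473. -317.   65.]
bl [425. 183.  16.]
br [ 440. -151.   16.]
tl [620. 194.  16.]
tr [ 639. -146.   16.]
```

View pics/c1.png

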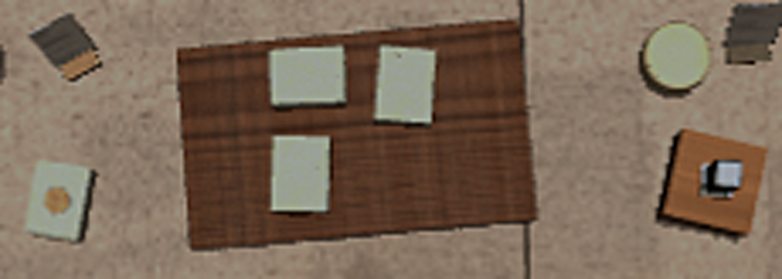

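The crop confirms the choice. The white brick with the tan disc is at crop (58,200), turned about 9 degrees with its length along x. The empty place is at crop (405,175), and the stand and gauge are at (715,180). Next I'll set up a move planner and go over the board.

```bash
cat >> h.py <<'E'
def plan(c,tgt,psi):
    """c=(x,y,z,psi) commanded; rows needed as tool shift & turn"""
    R=np.array([[np.cos(c[3]),np.sin(c[3]),0],[np.sin(c[3]),-np.cos(c[3]),0],[0,0,-1]])
    return (R.T@(np.array(tgt)-np.array(c[:3]))).round(1), round(-(psi-c[3]),4)
def st():
    s=r.read_state(); R=Ro.from_quat(s['orientation']).as_matrix()
    print('t',round(s['time_s'],2),'tcp',s['tcp_pos'].round(1),'psi',round(np.arctan2(R[1,0],R[0,0]),4),'tilt',R[:2,2].round(4),'F',s['wrist_force'].round(2),'w',round(s['grip_width'],1),'ff',round(float(s['finger_force']),1),'q6',s['joint_positions'][5].round(2))
E
python3 - <<'E'
from h import *
d=viewer.get_image('wrist'); print(np.array(d['mount']).round(3),d['mtx'],d['k1']); st()
c=(169.8,-523.1,202.6,2*np.arctan2(.15627,.98771)); print(c)
print(plan(c,(440,-10,330),np.pi/2))
E
```

```text
[[-0.00000e+00 -9.47000e-01 -3.22000e-01  8.33440e+01]
 [ 1.00000e+00 -0.00000e+00  0.00000e+00 -7.90000e-02]
 [-0.00000e+00 -3.22000e-01  9.47000e-01 -1.71585e+02]
 [ 0.00000e+00  0.00000e+00  0.00000e+00  1.00000e+00]] [[349.43757607   0.         315.98901025]
 [  0.         349.43757607 198.96402534]
 [  0.           0.           1.        ]] -0.06574606614739884
t 0.15 tcp [ 169.7 -522.9  202.2] psi 0.3138 tilt [-0.0002  0.0009] F [-0.3   0.08 -0.01] w 85.5 ff 0.0 q6 -0.08
(169.8, -523.1, 202.6, np.float64(0.3138276069640259))
(array([ 415.4, -404.6, -127.4]), np.float64(-1.257))
```

Run:
```python
from h import *
c=(169.8,-523.1,202.6,.3138)
print(plan(c,(490,90,260),np.pi/2))
```

```text
(array([ 493.8, -484.3,  -57.4]), -1.257)
```

Call:
{"name": "arm_command", "arguments": {
  "deltas": "120 -120 -57 0 0 -0.3 0;493.8 -484.3 -57.4 0 0 -1.257 0;493.8 -484.3 -57.4 0 0 -1.257 0;493.8 -484.3 -57.4 0 0 -1.257 0;493.8 -484.3 -57.4 0 0 -1.257 0;493.8 -484.3 -57.4 0 0 -1.257 0;493.8 -484.3 -57.4 0 0 -1.257 0;493.8 -484.3 -57.4 0 0 -1.257 0;493.8 -484.3 -57.4 0 0 -1.257 0;493.8 -484.3 -57.4 0 0 -1.257 0;493.8 -484.3 -57.4 0 0 -1.257 0;493.8 -484.3 -57.4 0 0 -1.257 0;493.8 -484.3 -57.4 0 0 -1.257 0;493.8 -484.3 -57.4 0 0 -1.257 0;493.8 -484.3 -57.4 0 0 -1.257 0;493.8 -484.3 -57.4 0 0 -1.257 0"
}}

```text
time_s: 2.15
tcp_pos: [489.9, 89.3, 260.1]
orientation: [0.707, 0.707, 0.0, 0.0]
wrist_force: [-0.4, -0.4, 0.2]
grip_width: 85.2
finger_force: 0.0
```

Run:
```python
from h import *
d=grab('wrist','w1'); st()
crop('w1',0,0,640,400,1.25,'c2')
```

```text
t 2.2 tcp [489.9  89.4 260.1] psi 1.5699 tilt [ 0.0002 -0.    ] F [-0.76 -0.65 -0.77] w 85.2 ff 0.0 q6 0.09
```

View pics/c2.png

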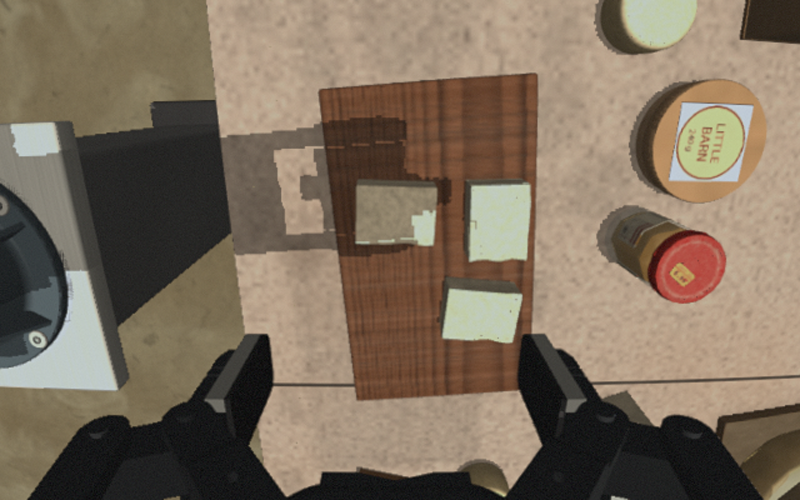

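The board corners are at view pixels (320,89), (537,73) and (357,399). The bricks are at (397,213), (498,222) and (482,311), and the gap is near (390,305).

Run:
```python
from h import *
d=load('w1'); t=load('t0')
P=lambda u,z: onz(d,(u[0]/1.25,u[1]/1.25),z)
tl,tr,bl=[P(u,16) for u in [(320,89),(537,73),(357,399)]]
print(tl.round(1),tr.round(1),bl.round(1),np.linalg.norm(tr-tl),np.linalg.norm(tl-bl))
B={'C':[(356,181),(437,183),(434,245),(356,244)],'A':[(471,184),(530,183),(526,261),(469,261)],'B':[(449,287),(522,291),(514,343),(443,338)]}
for k,v in B.items():
    p=np.array([P(u,48)[:2] for u in v]); print(k,p.mean(0).round(1),[np.linalg.norm(p[i]-p[i-1]).round(1) for i in range(4)])
yv=(tl-bl)/np.linalg.norm(tl-bl); xv=np.array([yv[1],-yv[0],0])
print('yaw from left edge',np.arctan2(-yv[0],yv[1]),'from top edge',np.arctan2((tr-tl)[1],(tr-tl)[0]))
for th in [np.arctan2(-yv[0],yv[1])]:
    mid=(tr+bl)/2; print('mid',mid.round(1))
    X=np.array([np.cos(th),np.sin(th)]);Y=np.array([-np.sin(th),np.cos(th)])
    g=mid[:2]-51.5*X-43*Y; print('gap',g.round(1))
    # symmetric place of bricks rel. mid
    for k,v in B.items():
        p=np.array([P(u,48)[:2] for u in v]).mean(0)-mid[:2]; print(k,(p@X).round(1),(p@Y).round(1))
# top camera corners
for p in [(195+191/3.4,180+250/3.4),(195+536/3.4,180+221/3.4),(195+178/3.4,180+47/3.4),(195+519/3.4,180+19/3.4)]: print(onz(t,p,16).round(1))
print(plan((490,90,260,np.pi/2),(460,270,250),3.0))
```

```text
[422.8 183.2  16. ] [618.2 197.5  16. ] [ 446.3 -151.8   16. ] 195.89996219644883 335.8839760216317
C [491.   74.9] [np.float64(58.6), np.float64(71.6), np.float64(57.8), np.float64(72.2)]
A [585.4  66. ] [np.float64(72.9), np.float64(52.8), np.float64(74.1), np.float64(54.1)]
B [575.9 -27.8] [np.float64(55.9), np.float64(71.1), np.float64(57.6), np.float64(72.5)]
yaw from left edge 0.07016512214144718 from top edge 0.07272215186733831
mid [532.2  22.8  16. ]
gap [483.9 -23.7]
C -37.5 54.9
A 56.1 39.4
B 40.0 -53.5
[420.3 182.8  16. ]
[ 443.6 -153.1   16. ]
[620.9 196.6  16. ]
[ 643.6 -141.1   16. ]
(array([180., -30.,  10.]), -1.4292)
```

Run:
```python
from h import *
print(plan((490,90,260,np.pi/2-.0007),(469,311,150),2.98))
```

```text
(array([221. , -21.2, 110. ]), -1.4099)
```

Call:
{"name": "arm_command", "arguments": {
  "deltas": "60 -5 0 0 0 -0.18 0;120 -10 20 0 0 -0.36 0;180 -15 40 0 0 -0.54 0;221 -21.2 70 0 0 -0.72 0;221 -21.2 90 0 0 -0.9 0;221 -21.2 110 0 0 -1.08 0;221 -21.2 110 0 0 -1.26 0;221 -21.2 110 0 0 -1.41 0;221 -21.2 110 0 0 -1.41 0;221 -21.2 110 0 0 -1.41 0"
}}

```text
time_s: 3.45
tcp_pos: [468.9, 310.8, 150.1]
orientation: [0.082, 0.997, 0.0, 0.0]
wrist_force: [1.1, -0.3, 0.5]
grip_width: 85.4
finger_force: 0.0
```

Run:
```python
from h import *
d=grab('wrist','w2'); st()
print(proj(d,[[469,311,34]]))
crop('w2',200,60,440,260,3,'c3')
```

```text
t 3.5 tcp [468.8 310.9 150.1] psi 2.978 tilt [0.0001 0.    ] F [ 0.24  0.62 -0.02] w 85.5 ff 0.0 q6 -0.9
[[315.97895023 182.23191069]]
```

View pics/c3.png

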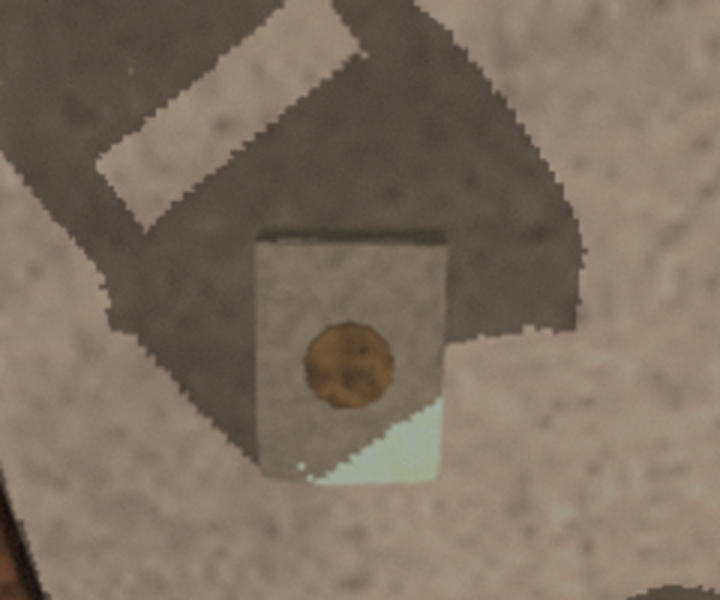

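The disc is at pixel (316.3,181.7), less than 1 px from where the TCP axis projects. The sides are square to the tool, so I can go straight down and grip.

Call:
{"name": "arm_command", "arguments": {
  "deltas": "0 0 50 0 0 0 0;0 0 95 0 0 0 0;0 0 125 0 0 0 0;0 0 140 0 0 0 0;0 0 145 0 0 0 0;0 0 145 0 0 0 150;0 0 145 0 0 0 150;0 0 145 0 0 0 150;0 0 145 0 0 0 150;0 0 145 0 0 0 150;0 0 145 0 0 0 150;0 0 145 0 0 0 150;0 0 145 0 0 0 150",
  "newtons": 40
}}

```text
time_s: 5.12
tcp_pos: [468.8, 311.0, 5.0]
orientation: [0.08, 0.997, -0.0, -0.0]
wrist_force: [0.2, 0.6, 1.1]
grip_width: 34.8
finger_force: 0.0
```

Run:
```python
from h import *
st(); print(plan((469,311,5,2.979),(483,-21,120),np.pi/2+.05),plan((469,311,120,2.979),(483,-21,120),np.pi/2+.05))
print(ray(load('w2'),(316.3,181.7)), onz(load('w2'),(316.3,181.7),34.5))
```

```text
t 5.12 tcp [468.8 311.    5. ] psi 2.9808 tilt [-0.0001 -0.    ] F [0.19 0.6  1.09] w 34.8 ff 0.0 q6 -0.91
(array([ -67.6, -325.4, -115. ]), 1.3582) (array([ -67.6, -325.4,    0. ]), 1.3582)
(array([386.67515255, 324.54621101, 321.6378095 ]), array([ 0.27392456, -0.04413957, -0.96200805])) [468.43548609 311.37153996  34.5       ]
```

The fingers went to 34.8 mm with no force, so something is off. I'll look.

Run:
```python
from h import *
a=grab('scene','s2'); d=grab('wrist','w3'); print(proj(a,[[469,311,34]]))
im=np.vstack([cv2.resize(d['pixels'][80:400,100:540],(660,480))[:,:,::-1]]); 
b=cv2.resize(a['pixels'][100:220,170:330],(640,480),interpolation=cv2.INTER_CUBIC)[:,:,::-1]
cv2.imwrite('pics/c4.png',np.hstack([cv2.resize(im,(400,300)),cv2.resize(b,(400,300))]))
```

```text
[[255.77319317 156.6430267 ]]
```

View pics/c4.png

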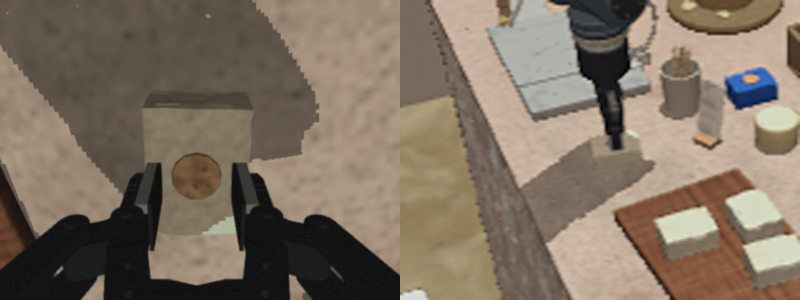

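Run:
```python
from h import *
d=load('w3'); s=r.read_state()
R=Ro.from_quat(s['orientation']).as_matrix()
for z in (0,-19,-27,-38,-54):
    p=proj(d,[R@np.array([x,y,z])+s['tcp_pos'] for x in(11,-11) for y in(-17.4,17.4)]); print(z,((p-[100,80])*[.909,.9375]).round().tolist())
# brick top corners predicted
p=[np.array([468.8,311,32])+Ro.from_euler('z',2.98).apply([x,y,0]) for x in(36.5,-36.5) for y in(-27.5,27.5)]
print(((proj(d,p)-[100,80])*[.909,.9375]).round().tolist())
crop('w3',210,140,430,340,3.6,'c5'); st()
```

```text
0 [[166.0, 134.0], [226.0, 134.0], [168.0, 168.0], [225.0, 168.0]]
-19 [[163.0, 148.0], [229.0, 148.0], [165.0, 186.0], [228.0, 186.0]]
-27 [[162.0, 155.0], [231.0, 155.0], [163.0, 194.0], [229.0, 194.0]]
-38 [[159.0, 166.0], [233.0, 166.0], [161.0, 207.0], [231.0, 207.0]]
-54 [[155.0, 185.0], [237.0, 185.0], [158.0, 228.0], [235.0, 228.0]]
[[254.0, 106.0], [139.0, 106.0], [245.0, 234.0], [147.0, 234.0]]
t 5.22 tcp [468.7 311.    5. ] psi 2.9808 tilt [-0.0001 -0.    ] F [-0.4   0.14 -0.28] w 35.1 ff 0.0 q6 -0.91
```

View pics/c5.png

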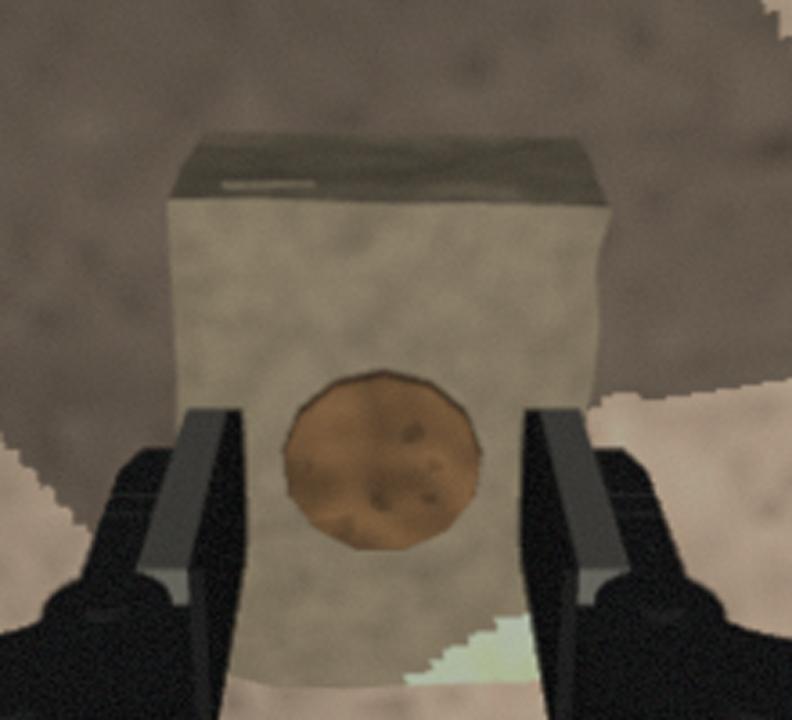

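The picture shows the fingertips ending just above the brick top, although TCP z reads 5. That means the tips sit about 26 to 38 mm behind the stated TCP. The fingers closed freely over the top and the brick did not move. I'll reopen, go lower while watching the force, and grip again.

Run:
```python
from h import *
print(r.grasp_offset); st()
```

```text
18.700000000000003
t 5.22 tcp [468.7 311.    5. ] psi 2.9808 tilt [-0.0001 -0.    ] F [-0.4   0.14 -0.28] w 35.1 ff 0.0 q6 -0.91
```

Call:
{"name": "arm_command", "arguments": {
  "deltas": "0 0 0 0 0 0 45;0 0 0 0 0 0 45;0 0 0 0 0 0 45;0 0 0 0 0 0 45;0 0 8 0 0 0 45;0 0 16 0 0 0 45;0 0 20 0 0 0 45;0 0 20 0 0 0 45"
}}

```text
time_s: 6.22
tcp_pos: [468.5, 310.8, -15.5]
orientation: [0.08, 0.997, -0.0, -0.0]
wrist_force: [-0.7, -1.1, -0.6]
grip_width: 70.5
finger_force: 0.0
```

TCP is at -15.5 with no contact, which confirms the offset. I'll go a little deeper and close.

Call:
{"name": "arm_command", "arguments": {
  "deltas": "0 0 4 0 0 0 45;0 0 7 0 0 0 45;0 0 7 0 0 0 140;0 0 7 0 0 0 140;0 0 7 0 0 0 140;0 0 7 0 0 0 140;0 0 7 0 0 0 140;0 0 7 0 0 0 140",
  "newtons": 40
}}

```text
time_s: 7.22
tcp_pos: [468.8, 310.9, -22.0]
orientation: [0.08, 0.997, 0.0, 0.0]
wrist_force: [-0.7, -1.4, 2.2]
grip_width: 54.1
finger_force: 42.8
```

Run:
```python
from h import *
st(); print(plan((469,311,-22,2.98),(482.7,-21.3,80),np.pi/2+.05))
```

```text
t 7.22 tcp [468.8 310.9 -22. ] psi 2.9807 tilt [0.0001 0.    ] F [-0.67 -1.39  2.23] w 54.1 ff 42.8 q6 -0.91
(array([ -67. , -325.8, -102. ]), 1.3592)
```

Call:
{"name": "arm_command", "arguments": {
  "deltas": "0 0 -20 0 0 0 140;0 0 -60 0 0 0 140;0 0 -102 0 0 0 140"
}}

```text
time_s: 7.6
tcp_pos: [468.6, 310.9, 82.1]
orientation: [0.08, 0.997, 0.0, 0.0]
wrist_force: [1.2, -0.1, -1.8]
grip_width: 54.2
finger_force: 42.9
```

Call:
{"name": "arm_command", "arguments": {
  "deltas": "-8 -41 0 0 0 0.17 140;-17 -82 0 0 0 0.34 140;-25 -122 0 0 0 0.51 140;-33 -163 0 0 0 0.68 140;-42 -204 0 0 0 0.85 140;-50 -244 0 0 0 1.02 140;-58 -285 0 0 0 1.19 140;-67 -325.8 0 0 0 1.359 140;-67 -325.8 0 0 0 1.359 140;-67 -325.8 0 0 0 1.359 140"
}}

```text
time_s: 8.85
tcp_pos: [482.8, -21.1, 80.7]
orientation: [0.688, 0.725, 0.0, 0.0]
wrist_force: [0.6, -0.2, -1.6]
grip_width: 54.1
finger_force: 42.9
```

Run:
```python
from h import *
d=grab('wrist','w4'); st()
crop('w4',140,40,540,340,2,'c6')
```

```text
t 8.9 tcp [482.7 -20.7  80.5] psi 1.6235 tilt [0.0004 0.0001] F [-0.7  -0.14 -2.  ] w 54.4 ff 42.9 q6 -0.19
```

View pics/c6.png

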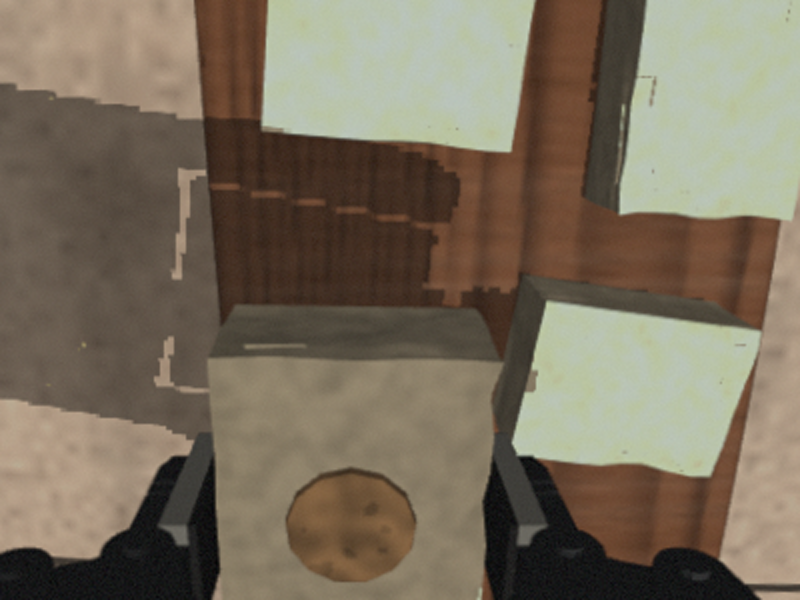

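The held brick sits well and the gap is free. I'll refine the neighbours' poses from this closer view.

Run:
```python
from h import *
d=load('w4')
P=lambda u,z: onz(d,(140+u[0]/2,40+u[1]/2),z)[:2]
def yaw(a,b): v=b-a; return np.arctan2(v[1],v[0]).round(3)
print('C low edge',P((264,130),48).round(1),P((512,152),48).round(1),yaw(P((264,130),48),P((512,152),48)), 'right edge',P((535,0),48).round(1))
b=[P(u,48) for u in [(547,300),(760,330),(712,476),(514,456)]]
print('B',np.mean(b,0).round(1),[p.round(1) for p in b],yaw(b[0],b[1]),yaw(b[3],b[2]))
a=P((620,213),48),P((792,219),48);print('A low',a[0].round(1),a[1].round(1),yaw(*a), 'left side top',P((645,0),48).round(1))
e=P((195,0),16),P((217,300),16); print('board L',e,yaw(e[1],e[0])-np.pi/2)
e=P((780,220),16),P((720,556),16); print('board R',e,yaw(e[1],e[0])-np.pi/2)
print('disc',onz(d,(140+351/2,40+526/2),80.5+22+34.5).round(1))
```

```text
C low edge [454.4  47.7] [525.7  45.3] -0.033 right edge [527.3  86.3]
B [575.4 -28.7] [array([542. ,   1.5]), array([612.3,  -4.8]), array([608.6, -58.3]), array([538.8, -53.2])] -0.089 -0.073
A low [560.2  29.6] [614.   31.1] 0.028 left side top [557.7  88.5]
board L (array([428.2837446 ,  84.44786068]), array([434.7552806 , -14.05537384])) 0.06520367320510334
board R (array([630.8433351 ,  25.56350144]), array([ 641.81404538, -115.33980458])) 0.07720367320510335
disc [482.6 -20.  137. ]
```

Call:
{"name": "arm_command", "arguments": {
  "deltas": "0 1.2 40 0 0 0 140;0 1.2 65 0 0 0 140;0 1.2 78 0 0 0 140;0 1.2 83 0 0 0 140;0 1.2 85 0 0 0 140;0 1.2 85 0 0 0 140"
}}

```text
time_s: 9.65
tcp_pos: [484.4, -21.3, -4.4]
orientation: [0.689, 0.725, 0.0, 0.0]
wrist_force: [0.1, -0.5, -2.1]
grip_width: 53.8
finger_force: 42.9
```

```bash
python3 -c "
from h import *
st()"
```

```text
t 9.65 tcp [484.4 -21.3  -4.4] psi 1.622 tilt [ 0.001  -0.0001] F [ 0.13 -0.48 -2.12] w 53.8 ff 42.9 q6 -0.19
```

Not touching yet, about 1.5 mm above the board. Down in small steps.

Call:
{"name": "arm_command", "arguments": {
  "deltas": "0 0 1 0 0 0 140;0 0 1.5 0 0 0 140;0 0 2 0 0 0 140"
}}

```text
time_s: 10.02
tcp_pos: [484.2, -21.4, -6.0]
orientation: [0.689, 0.725, 0.0, 0.0]
wrist_force: [-6.7, 0.4, 21.1]
grip_width: 54.0
finger_force: 46.0
```

Call:
{"name": "arm_command", "arguments": {
  "deltas": "0 0 -0.6 0 0 0 140;0 0 -0.6 0 0 0 62;0 0 -0.6 0 0 0 62;0 0 -0.6 0 0 0 62;0 0 -0.6 0 0 0 62;0 0 -10 0 0 0 62;0 0 -35 0 0 0 62;0 0 -70 0 0 0 62;0 0 -120 0 0 0 62;0 0 -160 0 0 0 62;0 0 -160 0 0 0 62"
}}

```text
time_s: 11.4
tcp_pos: [485.5, -21.5, 156.2]
orientation: [0.689, 0.725, 0.002, 0.002]
wrist_force: [0.5, 0.0, -0.5]
grip_width: 64.3
finger_force: 0.0
```

Run:
```python
from h import *
d=grab('wrist','w5'); st()
crop('w5',170,80,470,305,2.6,'c7')
# disc centroid by colour
im=cv2.cvtColor(d['pixels'],cv2.COLOR_RGB2HSV); m=cv2.inRange(im,(5,110,60),(18,255,220)); 
n,l,s,c=cv2.connectedComponentsWithStats(m); i=[k for k in range(1,n) if s[k,4]>150]
for k in i: print(s[k],c[k].round(1),onz(d,c[k],50.5).round(1))
```

```text
t 11.45 tcp [484.5 -21.4 154.3] psi 1.6219 tilt [ 0.0028 -0.0004] F [-0.85 -1.16 -0.59] w 64.8 ff 0.0 q6 -0.19
[  249     0   242   295 33199] [361.8 147.6] [521.4  12.4  50.5]
[ 614    0   26   74 1227] [628.7  29.6] [722.7 117.9  50.5]
[ 576   96   64   74 1962] [613.1 130.3] [731.6  39.7  50.5]
[299 171  29  28 653] [312.8 184.6] [483.7 -20.4  50.5]
```

View pics/c7.png

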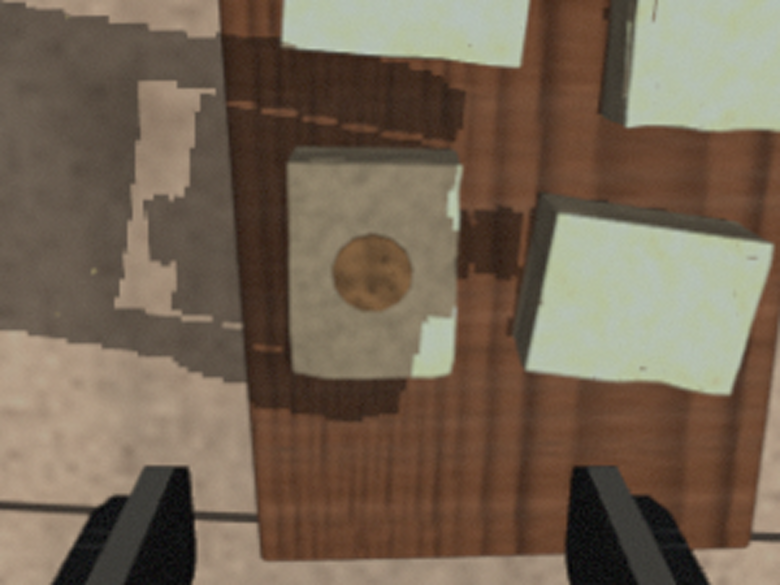

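The brick lies flat with its disc at (483.7,-20.4), within about 3 mm of the gap estimates, and the neighbours are untouched. Next is the gauge.

Run:
```python
from h import *
print(plan((483.9,-21.3,153,1.6208),(473,-317,200),1.33))
```

```text
(array([-294.8,  -25.7,  -47. ]), 0.2908)
```

Call:
{"name": "arm_command", "arguments": {
  "deltas": "-15 0 -40 0 0 0 30;-60 -5 -47 0 0 0.1 30;-110 -9 -47 0 0 0.2 30;-160 -13 -47 0 0 0.29 30;-210 -17 -47 0 0 0.291 30;-260 -22 -47 0 0 0.291 30;-294.8 -25.7 -47 0 0 0.291 30;-294.8 -25.7 -47 0 0 0.291 30;-294.8 -25.7 -47 0 0 0.291 30"
}}

```text
time_s: 12.58
tcp_pos: [472.9, -316.1, 198.9]
orientation: [0.787, 0.617, -0.0, -0.001]
wrist_force: [-0.3, 0.4, -0.5]
grip_width: 75.5
finger_force: 0.0
```

Run:
```python
from h import *
d=grab('wrist','w6'); st()
print(proj(d,[[473,-317,135]]))
crop('w6',190,30,450,225,3,'c8')
```

```text
t 12.62 tcp [ 473.2 -316.   199.3] psi 1.3314 tilt [-0.001  0.001] F [-0.58  0.46 -0.72] w 74.9 ff 0.0 q6 -0.43
[[316.25702991 204.18655046]]
```

View pics/c8.png

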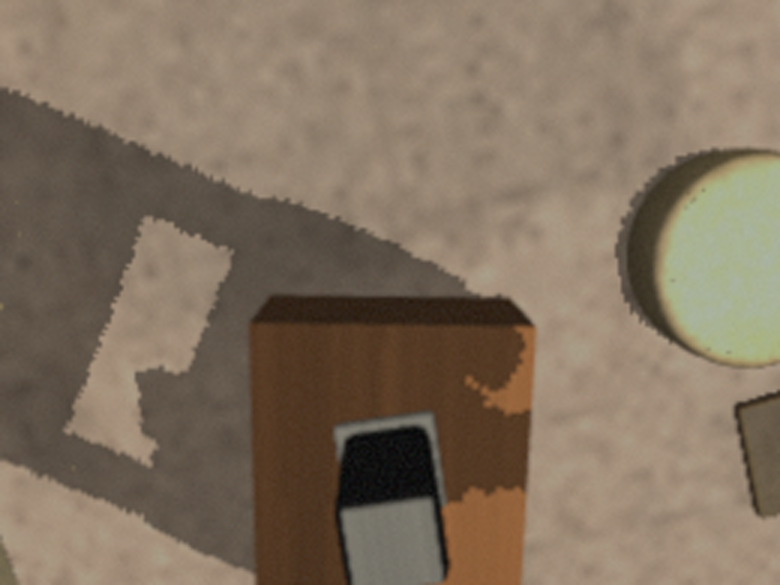

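The handle top's far edge runs from crop (340,507) to (434,497), the rim's far edge from (334,427) to (433,412), and the stand's far edge from (252,322) to (533,324). The handle is turned about 0.12 rad from the tool.

Run:
```python
from h import *
d=load('w6')
P=lambda u,z: onz(d,(190+u[0]/3,30+u[1]/3),z)[:2]
for n,a,b,z,h in [('top',(340,507),(434,497),135,13),('rim',(334,427),(433,412),71,15),('stand',(252,322),(533,324),65,42)]:
    p,q=P(a,z),P(b,z); v=(q-p)/np.linalg.norm(q-p); nrm=np.array([v[1],-v[0]])  # toward image down
    print(n,np.linalg.norm(q-p).round(1),'psi',(np.arctan2(v[1],v[0])+np.pi/2).round(3),((p+q)/2+nrm*h).round(1))
im=cv2.cvtColor(d['pixels'],cv2.COLOR_RGB2HSV); print(im[30+545//3,190+395//3],im[30+470//3,190+390//3],im[30+450//3,190+290//3])
# grey top segmentation
for lo in (70,90,110):
    m=cv2.inRange(im,(0,0,lo),(179,70,255)); m[:190]=0; n,l,s,c=cv2.connectedComponentsWithStats(m); k=l[30+545//3,190+395//3]
    if k: 
        cnt=cv2.findContours((l==k).astype(np.uint8),0,1)[0][0]; R=cv2.minAreaRect(cnt); print(s[k],R,onz(d,R[0],135).round(1),onz(d,c[k],135).round(1))
```

```text
top 22.4 psi 1.443 [ 474.4 -325.3]
rim 29.4 psi 1.485 [ 475.2 -323.2]
stand 81.9 psi 1.324 [ 475.4 -323. ]
[ 19  30 119] [ 0  0 13] [ 14 148  79]
[  183   190   457   204 49684] ((411.0, 291.5), (203.0, 456.0), 90.0) [ 528.3 -406.   135. ] [ 505.2 -380.7  135. ]
[  183   190   311   203 36355] ((338.0, 291.0), (202.0, 310.0), 90.0) [ 472.4 -391.5  135. ] [ 465.3 -378.2  135. ]
[  183   190   311   203 35009] ((338.0, 291.0), (310.0, 202.0), 0.0) [ 472.4 -391.5  135. ] [ 466.3 -380.5  135. ]
```

Run:
```python
from h import *
print(plan((473,-317,200,1.33),(475.3,-323.3,200),1.46))
```

```text
(array([-5.6,  3.7,  0. ]), -0.13)
```

Call:
{"name": "arm_command", "arguments": {
  "deltas": "-5.6 3.7 20 0 0 -0.13 45;-5.6 3.7 60 0 0 -0.13 45;-5.6 3.7 100 0 0 -0.13 45;-5.6 3.7 125 0 0 -0.13 45;-5.6 3.7 135 0 0 -0.13 45;-5.6 3.7 137 0 0 -0.13 45;-5.6 3.7 137 0 0 -0.13 45"
}}

```text
time_s: 13.5
tcp_pos: [476.1, -323.5, 63.9]
orientation: [0.745, 0.667, 0.0, 0.001]
wrist_force: [0.9, 0.5, 0.5]
grip_width: 70.3
finger_force: 0.0
```

```bash
python3 -c "
from h import *
st()"
```

```text
t 13.5 tcp [ 476.1 -323.5   63.9] psi 1.4611 tilt [ 0.001  -0.0008] F [0.9  0.54 0.5 ] w 70.3 ff 0.0 q6 -0.57
```

Call:
{"name": "arm_command", "arguments": {
  "deltas": "0 0 0 0 0 0 100;0 0 0 0 0 0 150;0 0 0 0 0 0 220;0 0 0 0 0 0 220;0 0 0 0 0 0 220;0 0 0 0 0 0 220;0 0 0 0 0 0 220;0 0 0 0 0 0 220",
  "newtons": 30
}}

```text
time_s: 14.5
tcp_pos: [475.7, -323.5, 63.3]
orientation: [0.745, 0.667, 0.0, 0.0]
wrist_force: [-2.1, 0.8, 4.8]
grip_width: 25.5
finger_force: 33.3
```

```bash
python3 -c "
from h import *
st()"
```

```text
t 14.5 tcp [ 475.7 -323.5   63.3] psi 1.4607 tilt [ 0.0004 -0.0003] F [-2.11  0.85  4.82] w 25.5 ff 33.3 q6 -0.57
```

Gripped at 25.5 mm with little side force. I'll draw it straight up.

Call:
{"name": "arm_command", "arguments": {
  "deltas": "0 0 0 0 0 0 220;0 0 -5 0 0 0 220;0 0 -20 0 0 0 220;0 0 -45 0 0 0 220;0 0 -75 0 0 0 220;0 0 -100 0 0 0 220;0 0 -115 0 0 0 220;0 0 -120 0 0 0 220;0 0 -120 0 0 0 220",
  "newtons": 50
}}

```text
time_s: 15.62
tcp_pos: [475.4, -323.2, 182.6]
orientation: [0.745, 0.667, -0.0, -0.0]
wrist_force: [0.3, -0.1, -2.1]
grip_width: 25.4
finger_force: 49.2
```

Run:
```python
from h import *
st()
print(plan((475.3,-323.3,183,1.46),(483.7,-20.4,170),1.5708))
```

```text
t 15.62 tcp [ 475.4 -323.2  182.6] psi 1.4608 tilt [-0.0004  0.0004] F [ 0.31 -0.06 -2.08] w 25.4 ff 49.2 q6 -0.57
(array([302. , -25.1,  13. ]), -0.1108)
```

Call:
{"name": "arm_command", "arguments": {
  "deltas": "20 -2 0 0 0 0 220;60 -5 5 0 0 -0.02 220;105 -9 13 0 0 -0.05 220;150 -13 13 0 0 -0.08 220;195 -17 13 0 0 -0.11 220;235 -20 13 0 0 -0.11 220;270 -23 13 0 0 -0.11 220;292 -24.5 13 0 0 -0.11 220;302 -25.1 13 0 0 -0.11 220;302 -25.1 30 0 0 -0.11 220;302 -25.1 50 0 0 -0.11 220;302 -25.1 60 0 0 -0.11 220;302 -25.1 60 0 0 -0.11 220;302 -25.1 60 0 0 -0.11 220"
}}

```text
time_s: 17.38
tcp_pos: [484.1, -20.5, 123.5]
orientation: [0.707, 0.707, 0.0, 0.0]
wrist_force: [-0.7, 0.3, -1.4]
grip_width: 25.4
finger_force: 49.3
```

Run:
```python
from h import *
d=grab('wrist','w7'); s=grab('scene','s7'); t=grab('top','t7'); st()
for n,dd in(('w',d),('s',s),('t',t)): print(n,'disc',proj(dd,[[483.7,-20.4,50.5]]).round(1),'foot',proj(dd,[[483.7,-20.4,64.7]]).round(1),'handletop',proj(dd,[[483.7,-20.4,194]]).round(1))
# brick & disc in wrist image
im=cv2.cvtColor(d['pixels'],cv2.COLOR_RGB2HSV)
for y in range(130,215,6): print(y,' '.join('%d/%d/%d'%tuple(im[y,x]) for x in range(286,348,6)))
```

```text
t 17.52 tcp [484.1 -20.5 123.5] psi 1.5707 tilt [ 0.001  -0.0001] F [ 0.33  0.55 -2.29] w 25.6 ff 49.3 q6 -0.14
w disc [[315.1 198.7]] foot [[315.  205.2]] handletop [[314.8 329.2]]
s disc [[293.4 206.4]] foot [[293.2 203.1]] handletop [[291.  170.9]]
t disc [[312.2 232.5]] foot [[312.1 232.1]] handletop [[311.2 227.9]]
130 11/120/81 13/119/75 12/135/66 11/122/73 11/122/71 12/140/71 14/142/63 10/126/65 11/122/67 12/115/73 12/119/60
136 13/130/59 11/122/71 12/128/68 9/115/71 12/131/97 11/131/115 11/129/105 11/133/67 12/131/74 12/133/75 8/123/62
142 9/120/64 12/133/69 12/131/68 9/120/68 12/137/67 12/128/72 12/126/65 11/124/64 12/124/68 12/133/69 11/134/95
148 19/56/87 18/57/81 17/57/80 21/58/83 18/61/84 18/62/82 18/54/81 18/57/80 19/54/81 21/58/84 19/65/86
154 19/64/135 20/64/148 21/63/141 19/65/150 19/63/138 19/64/148 19/63/153 20/63/149 20/65/150 20/65/149 20/64/144
160 19/65/150 20/65/149 19/66/151 19/66/143 20/64/140 19/64/155 19/62/144 18/63/145 21/64/151 20/63/149 20/64/135
166 20/63/146 19/64/148 19/67/148 20/65/150 20/65/150 20/65/145 19/62/148 19/64/148 19/65/146 19/63/145 20/
[... 221 characters left out ...]
140 19/62/139
184 20/66/150 19/61/141 20/65/152 19/63/150 16/115/102 15/124/115 16/109/105 19/64/147 19/65/142 19/61/143 20/64/144
190 21/64/140 19/63/145 20/64/152 15/124/138 15/128/128 15/122/109 15/127/116 16/125/124 20/62/147 19/66/144 18/65/149
196 19/66/150 19/66/150 18/73/123 15/128/131 15/123/129 15/123/118 15/123/135 15/125/124 20/65/153 20/63/141 20/63/141
202 19/64/147 19/65/141 18/67/133 15/121/103 0/19/41 23/18/56 15/117/89 14/126/136 19/63/145 19/62/148 18/65/142
208 20/63/142 19/65/149 20/66/144 15/38/53 21/29/62 21/29/62 21/29/62 15/111/85 19/63/150 19/66/143 19/62/151
214 19/62/140 19/68/143 21/64/116 17/30/59 26/29/62 19/32/64 17/28/63 21/29/62 20/62/143 20/66/139 45/27/205
```

The foot shows dark over the disc, at about column 314 and rows 200 up, within about 2 mm of the disc's middle. I'll lower it gently and watch the force.

Call:
{"name": "arm_command", "arguments": {
  "deltas": "0 0 5 0 0 0 220;0 0 9 0 0 0 220;0 0 12 0 0 0 220;0 0 14 0 0 0 220;0 0 16 0 0 0 220;0 0 17.5 0 0 0 220;0 0 18.5 0 0 0 220;0 0 18.5 0 0 0 220"
}}

```text
time_s: 18.52
tcp_pos: [483.8, -20.4, 104.5]
orientation: [0.707, 0.707, -0.0, 0.0]
wrist_force: [-0.7, 0.2, 0.2]
grip_width: 25.7
finger_force: 49.4
```

Run:
```python
from h import *
F=[]
for i in range(12):
    viewer.get_image('top'); F.append(r.read_state()['wrist_force'])
print(np.mean(F,0),np.std(F,0)); st()
```

```text
[-0.79655696 -0.04524413 -0.30410389] [0.59999617 0.41650502 0.50652417]
t 19.12 tcp [483.8 -20.4 104.5] psi 1.5708 tilt [-0.  0.] F [-1.42 -0.28  0.12] w 25.7 ff 49.4 q6 -0.14
```

Call:
{"name": "arm_command", "arguments": {
  "deltas": "0 0 1.5 0 0 0 220;0 0 2.5 0 0 0 220;0 0 3.5 0 0 0 220;0 0 3.5 0 0 0 220;0 0 3.5 0 0 0 220"
}}

```text
time_s: 19.75
tcp_pos: [483.9, -20.4, 101.0]
orientation: [0.707, 0.707, 0.0, 0.0]
wrist_force: [-0.4, -0.9, 1.5]
grip_width: 25.3
finger_force: 49.7
```

Run:
```python
from h import *
F=[]
for i in range(25):
    viewer.get_image('top'); F.append(r.read_state()['wrist_force'])
print(np.mean(F,0),np.std(F,0)/5); st()
d=grab('wrist','w8'); im=cv2.cvtColor(d['pixels'],cv2.COLOR_RGB2HSV)
print(proj(d,[[483.7,-20.4,50.5]]))
for y in range(150,236,5): print(y,' '.join('%d/%d'%tuple(im[y,x][1:]) for x in range(282,350,5)))
```

```text
[-0.01650297  0.13124181  0.873009  ] [0.10938919 0.06382211 0.09817682]
t 21.0 tcp [483.8 -20.4 101. ] psi 1.5708 tilt [0.0001 0.    ] F [-0.13  0.07  0.2 ] w 25.6 ff 49.7 q6 -0.14
[[315.48208825 209.51439054]]
150 110/72 114/67 103/77 97/76 86/71 74/76 73/91 77/86 73/91 70/87 67/92 66/89 58/84 61/84
155 61/80 64/80 61/80 60/81 58/84 57/85 59/82 55/79 58/79 61/80 62/86 55/88 61/83 58/83
160 60/107 64/124 65/122 61/125 61/137 62/136 64/135 64/147 65/154 62/147 64/151 65/153 63/149 66/146
165 64/148 64/148 64/151 65/146 66/150 65/134 62/145 65/154 61/151 65/149 67/149 65/149 64/151 62/145
170 65/150 65/157 65/152 62/152 64/147 64/148 65/154 64/152 64/147 65/146 67/148 60/152 65/156 64/140
175 65/142 64/152 64/147 62/148 62/153 65/156 64/148 64/143 64/151 62/151 62/149 63/146 65/150 65/146
180 67/149 65/153 64/148 68/147 66/155 65/149 63/141 66/144 65/150 65/152 67/149 62/143 66/147 63/150
185 66/147 66/144 66/143 66/140 64/144 63/142 65/137 62/147 65/141 64/143 66/144 63/146 66/142 63/137
190 64/151 64/148 64/139 64/148 66/146 67/144 65/150 64/147 62/143 63/145 63/149 63/149 59/146 62
[... 188 characters left out ...]
27 68/120 63/149 61/141 65/149
205 64/151 65/152 65/148 66/132 125/131 104/83 20/52 33/54 37/48 122/127 129/117 66/151 67/141 61/146
210 65/141 65/150 64/143 80/121 35/58 26/58 33/61 28/63 21/62 18/58 126/128 64/152 64/144 66/139
215 64/140 61/147 65/146 62/139 27/57 25/62 24/63 24/63 29/61 29/62 80/80 65/146 63/150 65/148
220 63/145 51/115 24/84 25/81 31/83 22/81 25/82 28/82 22/82 25/83 27/85 21/84 24/84 65/150
225 65/145 33/122 29/142 27/142 28/139 28/139 30/138 28/144 31/142 29/140 29/143 29/143 28/139 61/147
230 66/150 31/114 28/90 34/15 85/15 0/16 60/17 57/18 36/14 28/18 18/14 75/17 26/138 38/206
235 61/147 38/120 20/13 43/18 44/23 45/17 51/15 28/18 16/16 28/18 68/15 17/15 28/118 27/207
```

The force rose 1.2 N over 3.5 mm, which matches the spring, and the push is now about 2.5 N at half travel. The foot is centred on the disc. Handing in.

```bash
python3 -c "
from h import *
print(order.hand_in())"
```

```text
the job is handed in; nothing more can be done
None
```

I laid the last brick in the empty corner and let go of it, and I handed in with the gauge upright on the middle of its disc, plunger about half-way in (roughly 2.5 N); the judge's result was not shown.

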